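# Close the washed ink jars and stack them by size

## Task

The three washed ink jars are to be put away: put each jar's own lid on it, fully seated, and stack the closed jars where the largest one stands, largest at the bottom, then the middle one, then the smallest on top, upright and neatly centred on one another. Leave the largest jar in its place, and do not disturb the tape roll, the cup, the ink knife or the bottle.

Things in the scene. Friction and masses are not known exactly. Their poses are not given: they have to be found in the camera images.
- jar_large: largest white plastic ink jar, open, upright: round body 66 mm across, straight from foot to 54 mm high, shoulder at 58 mm, then a tapered neck 14 mm high (50 mm across at the shoulder, 44 at the top); 72 mm high in all, 77 with its lid seated. Wall 3 mm. Origin: centre of its underside; z up. Stays where it stands
- jar_medium: middle white plastic ink jar, open, upright: round body 52 mm across, straight from foot to 42 mm high, shoulder at 46 mm, then a tapered neck 14 mm high (39 mm across at the shoulder, 34 at the top); 60 mm high in all, 65 with its lid seated. Wall 3 mm. Origin: centre of its underside; z up
- jar_small: smallest white plastic ink jar, open, upright: round body 40 mm across, straight from foot to 30 mm high, shoulder at 34 mm, then a tapered neck 14 mm high (27 mm across at the shoulder, 22 at the top); 48 mm high in all, 53 with its lid seated. Wall 3 mm. Origin: centre of its underside; z up
- lid_large: lid of the largest jar: round black cap lying top up, 62 mm across, 18 mm high; below a cavity 57 mm across, 13 deep, under a flat 5 mm roof. It drops loosely over the neck, no screwing, until the roof rests on the neck's rim. Origin: centre of its lower edge; z up. Seated, its origin is 59 mm above the jar's underside
- lid_medium: lid of the middle jar: round black cap lying top up, 50 mm across, 18 mm high; below a cavity 45 mm across, 13 deep, under a flat 5 mm roof. It drops loosely over the neck, no screwing, until the roof rests on the neck's rim. Origin: centre of its lower edge; z up. Seated, its origin is 47 mm above the jar's underside
- lid_small: lid of the smallest jar: round black cap lying top up, 38 mm across, 18 mm high; below a cavity 33 mm across, 13 deep, under a flat 5 mm roof. It drops loosely over the neck, no screwing, until the roof rests on the neck's rim. Origin: centre of its lower edge; z up. Seated, its origin is 35 mm above the jar's underside
- tape_roll: bystander: brown cardboard-coloured roll of tape lying flat, 74 mm across, hole 54 mm, 24 mm high. Origin: centre of its underside
- cup: bystander: white ceramic cup without handle, 68 mm across its mouth, 60 mm high, no neck. Origin: centre of its underside
- ink_knife: bystander: ink knife (spatula), 240 mm long, lying flat at the right-hand side. Origin: on its underside
- cleaner: bystander: white bottle with a red cap, 64 mm across, 170 mm high, standing at the left-hand side. Origin: centre of its underside
Things that resemble listed ones, but are neither listed nor needed, are in the scene too. What is shaped like the jar_small but purple is not meant. What is shaped like the jar_medium but orange is not meant.

How it is judged:
By the outcome, as a careful person would: the job done as asked, in the order asked, and still so for the second after the job is handed in, with the robot touching nothing.
It also fails if it takes over 128 s, if anything falls off the work surface, if the arm or the gripper's body presses on something with over 40 N, if the wrist force passes 120 N, or if a joint passes its speed limit or range.

## Robot

A 6-joint arm with a two-finger parallel gripper is mounted at the origin on the work surface. World frame = base frame: x ahead of the robot, y to its left, z up, the work surface at z = 0. Lengths are in m, angles in rad, forces in N, time in s.
With the tool pointing down it reaches from about 0.375 to 0.975 m from the base axis. Payload 3.8 kg.
Tool frame: the origin (TCP) lies midway between the tips of the shut fingers; the grasp point (between the pads) lies 19 mm behind it (env.hold_point_z is the distance from the TCP to the grasp point, in m); z points along the fingers, y is the direction in which the jaws open and shut (so a half turn about z gives the same grasp; the last joint's range is limited). The gripper opens to 85 mm and grips with 20 to 120 N. Pads are 22 mm wide; open, the fingers measure 114 mm over their backs; the gripper's body (76 mm by 85 mm) begins 54 mm behind the grasp point. The pads swing forward as they close: fully open they stand 13 mm farther back than shut.
Start: joints at [1.119, 0.264, 1.604, -0, 1.274, -0.037], TCP at [0.272, 0.618, 0.231] pointing down, gripper open.
Joint ranges: [-2.63, 2.63], [-0.94, 2.18], [0.31, 2.57], [-1.31, 4.45], [0, 2.66], [-2.55, 2.55]. Speed limits (rad/s): [2.57, 2.57, 3.14, 3.14, 3.14, 3.14].

## Interface

Orientations are given as a unit quaternion [w, x, y, z].
In Python, from bench import env gives the robot as it stands. Calls block until the motion is done:
- env.reach(position, orientation): joint-space move of the TCP to a pose.
- env.movel(position, orientation=None, speed=0.15, f_stop=None): straight line of the TCP; orientation=None keeps the orientation; speed is the mean speed in m/s. With f_stop (N) it stops when the force on the tool has changed by that much, and returns True; else False.
- env.move_joints(angles): joint-space move.
- env.command_gripper(opening): opening from 0.0 (shut) to 1.0 (fully open); the grip force is fixed at half the most; returns when the fingers have stopped.
- env.dwell(seconds).
- env.ik(position, orientation): joint angles nearest the present ones, or None.
- env.read_state(): the state.
- env.camera(name): name is "scene" or "top" or "wrist"; returns the picture (400x640x3 uint8, blue, green, red); there is no depth.
- env.camera_params(name): a dict with "fovy" (degrees; the focal length in pixels is half the picture's height over the tangent of half this angle, whatever the lens; pixels are square), "cx", "cy" (the principal point, pixels), "R" (3x3) and "t" (3): a world point X has camera coordinates R X + t. Camera axes: x right, y down, z forward; pixel columns grow to the right and rows downward; lengths in m; the calibration is good to about 2 mm. A picture is of the moment at which its call begins: read the wrist's pose just before it. camera_params takes no time and is no camera call; for the wrist camera it gives the pose at the moment of the call.
A pose or a line that the arm cannot do raises env.MotionError and nothing moves.
- env.finish_job(): hands the job in, once; it reports no verdict.
The state is a dict: "time_s": time; "joint_pos": joint angles; "joint_vel": joint speeds; "effort": joint torques, N m; "ee_pos": TCP position; "eef_rot": TCP orientation; "contact_force": force on the tool from outside, world axes, zero at the start; "torque": the same for the moment, N m; "gripper_width": opening from 0.0 (shut) to 1.0 (fully open).
Only numpy, scipy, OpenCV 4.12 (cv2) and the standard library are available. Lean on these libraries where they do the work, as an engineer would, in place of code of your own. Each camera call takes 0.05 s, during which the arm holds its last target. There are 200 camera calls.

## Working session

There is one attempt and no reset: what is moved stays moved. The work goes in short steps, each a Python script; the robot and the scene stay as the last script left them, time stands still between calls to the robot, and variables do not carry over. Pictures are saved under pics/ and viewed, about 12 in all and at most 16, crops included, and the job is handed in when it is done.

```bash
mkdir -p pics; ls
python3 - <<'E'
from bench import env
import cv2,numpy as np
for n in("scene","top"):
    cv2.imwrite(f"pics/{n}0.png",env.camera(n)); p=env.camera_params(n); print(n,p)
print(env.camera_params("wrist"),env.hold_point_z,env.read_state())
E
```

```text
pics
scene {'fovy': 44.2097091478504, 'cx': 314.89550060641056, 'cy': 196.0411401546406, 'R': array([[-0.09777632,  0.9950894 , -0.01539105],
       [ 0.56361119,  0.04262043, -0.82493995],
       [-0.82023303, -0.08933416, -0.56501079]]), 't': array([ 0.04254056, -0.25861764,  1.80251989])}
top {'fovy': 43.10252705253614, 'cx': 318.7700578565177, 'cy': 196.18950886117543, 'R': array([[ 5.79978663e-03, -9.99982509e-01,  1.15901523e-03],
       [-9.98324293e-01, -5.85689482e-03, -5.75699884e-02],
       [ 5.75757697e-02, -8.23179413e-04, -9.98340800e-01]]), 't': array([-0.01726048,  0.51583459,  1.3255811 ])}
{'fovy': 59.567640040173984, 'cx': 328.9339822481306, 'cy': 200.91408617043777, 'R': array([[ 0.4025573 ,  0.91539063, -0.00275809],
       [ 0.87845025, -0.38546134,  0.28239106],
       [ 0.25743499, -0.11610143, -0.95929541]]), 't': array([-0.67499851, -0.03689386,  0.37906761])} 0.0187 {'time_s': 0.1, 'joint_pos': array([ 1.11912911e+00,  2.64690764e-01,  1.60524002e+00,  1.85653538e-05,
        1.27371429e+00, -3.69214343e-02]), 'joint_vel': array([-0.00018923, -0.00238764, -0.00145948,  0.0016553 , -0.00085701,
        0.00175798]), 'effort': array([-9.83261089e-04, -5.16705358e+01, -3.68588662e+01, -1.24643484e-04,
        6.17023019e-03, -1.77656716e-06]), 'ee_pos': array([0.2717149 , 0.61716968, 0.23007641]), 'eef_rot': array([-2.56821716e-04,  2.05892348e-01,  9.78574109e-01, -9.93597073e-04]), 'contact_force': array([-0.04938993, -0.27426669,  0.13645871]), 'torque': array([ 0.00874236, -0.00325999,  0.03023378]), 'gripper_width': 0.9967922997210604}
```

View pics/top0.png

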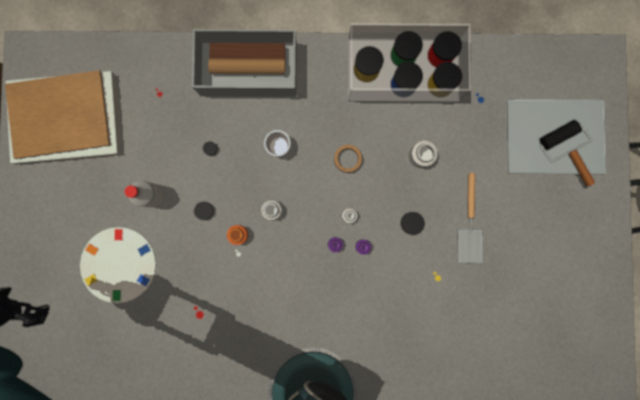

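View pics/scene0.png

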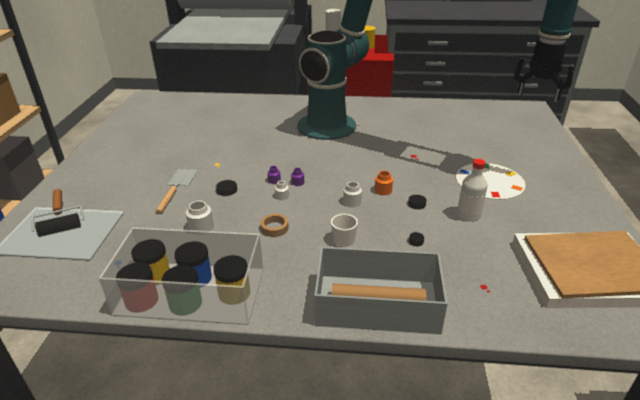

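```bash
cat > h.py <<'E'
from bench import env
import cv2, numpy as np
def ray(p,uv,z):
    f=200/np.tan(np.radians(p["fovy"]/2)); R=p["R"]; c=-R.T@p["t"]
    d=R.T@np.array([(uv[0]-p["cx"])/f,(uv[1]-p["cy"])/f,1]); return (c+d*(z-c[2])/d[2])[:2]
def proj(p,X):
    f=200/np.tan(np.radians(p["fovy"]/2)); q=p["R"]@np.array(X)+p["t"]; return q[:2]/q[2]*f+[p["cx"],p["cy"]]
def quat(th):  # jaws open along world angle th, tool down
    a=th/2+np.pi/4; return [0,np.cos(a),np.sin(a),0]
def qtan(x,y,s=1): return quat(np.arctan2(y,x)+s*np.pi/2)
E
python3 - <<'E'
from h import *
p=env.camera_params("top"); im=cv2.imread("pics/top0.png"); g=cv2.cvtColor(im,cv2.COLOR_BGR2GRAY)
for n,uv,dark,z in[("jL",(424,154),0,.05),("jM",(271,210),0,.04),("jS",(350,216),0,.03),("lL",(412,223),1,.018),("lM",(204,211),1,.018),("lS",(211,149),1,.018),("cup",(278,144),0,.06)]:
    m=((g<62) if dark else (g>130)).astype(np.uint8); w=np.zeros_like(m); cv2.circle(w,uv,20,1,-1)
    pts=cv2.findNonZero(m*w); c,r=cv2.minEnclosingCircle(pts); print(n,np.round(c,1),round(r,1),len(pts),np.round(ray(p,c,z),4))
for s in(1,-1):
  for x,y in((.47,-.1),(.65,-.3),(.45,.3)):
    print(s,env.ik([x,y,.25],qtan(x,y,s)))
E
```

```text
jL [424.3 152.1] 13.3 471 [ 0.6299 -0.2871]
jM [270.2 209.5] 10.7 266 [0.4791 0.1115]
jS [348.5 215. ] 8.1 195 [ 0.4663 -0.0922]
lL [412.  223.1] 11.2 384 [ 0.4462 -0.2602]
lM [204.1 210.5] 9.2 247 [0.4762 0.2878]
lS [210.7 148.1] 7.0 135 [0.642  0.2735]
cup [276.8 142.4] 14.6 452 [0.6513 0.0945]
1 [-2.61481868e-01 -1.22529802e-01  1.98150731e+00 -4.44089210e-16
  1.28261514e+00 -1.62263835e+00]
1 [-4.67196621e-01  3.31026609e-01  1.48405846e+00 -4.44089210e-16
  1.32650759e+00 -1.60558517e+00]
1 [ 5.41946207e-01 -2.01451707e-03  1.86807416e+00 -4.44089210e-16
  1.27553301e+00 -1.61685272e+00]
-1 [-2.61481868e-01 -1.22529802e-01  1.98150731e+00 -4.44089210e-16
  1.28261514e+00  1.51895430e+00]
-1 [-4.67196621e-01  3.31026609e-01  1.48405846e+00 -4.44089210e-16
  1.32650759e+00  1.53600748e+00]
-1 [ 5.41946207e-01 -2.01451707e-03  1.86807416e+00 -4.44089210e-16
  1.27553301e+00  1.52473993e+00]
```

```bash
cat >> h.py <<'E'
import pickle
def look(n,x,y,z=.2,off=.04):
    d=np.array([x,y])/np.hypot(x,y); X=np.array([x,y])+off*d
    env.reach([*X,z],qtan(*X)); env.dwell(.2)
    p=env.camera_params("wrist"); im=env.camera("wrist")
    cv2.imwrite(f"pics/{n}.png",im); pickle.dump(p,open(f"pics/{n}.pkl","wb")); return im,p
E
python3 - <<'E'
from h import *
P={"lS":(.642,.2735),"lM":(.4762,.2878),"jM":(.4791,.1115),"jS":(.4663,-.0922),"lL":(.4462,-.2602),"jL":(.6299,-.2871)}
T=[]
for n,(x,y) in P.items():
    im,p=look("v_"+n,x,y); u=proj(p,[x,y,.03]).round().astype(int); print(n,u)
    a=np.clip(u-[130,130],0,[380,140]); T.append(im[a[1]:a[1]+260,a[0]:a[0]+260])
cv2.imwrite("pics/mont.png",np.vstack([np.hstack(T[:3]),np.hstack(T[3:])]))
print(env.read_state()["time_s"])
E
```

```text
lS [327 135]
lM [329 133]
jM [326 134]
jS [326 135]
lL [326 136]
jL [328 137]
7.4083
```

View pics/mont.png

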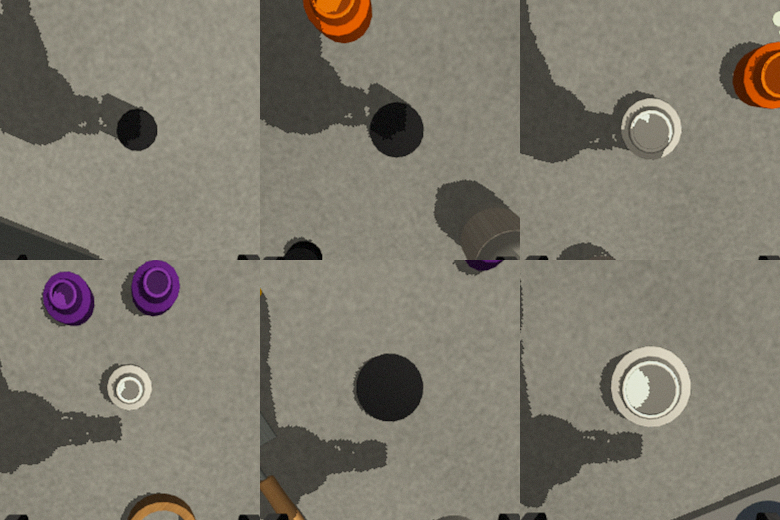

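```bash
cat >> h.py <<'E'
def circ(im,p,xy,z,R,tag=None,tol=.08):
    """circle of radius R at height z near xy -> world xy (Hough)"""
    u=proj(p,[*xy,z]); f=200/np.tan(np.radians(p["fovy"]/2)); r=f*R/(p["R"]@[*xy,z]+p["t"])[2]
    s=4; h=int(r+25); a=np.round(u).astype(int)-h
    c=cv2.cvtColor(im,cv2.COLOR_BGR2GRAY)[a[1]:a[1]+2*h,a[0]:a[0]+2*h]
    c=cv2.GaussianBlur(cv2.resize(c,None,fx=s,fy=s,interpolation=cv2.INTER_CUBIC),(0,0),3)
    C=cv2.HoughCircles(c,cv2.HOUGH_GRADIENT_ALT,1,10,param1=100,param2=.3,minRadius=int(r*s*(1-tol)),maxRadius=int(r*s*(1+tol)))
    if C is None: print(tag,"none");return None
    C=C[0].reshape(-1,C.shape[-1]); o=cv2.cvtColor(c,cv2.COLOR_GRAY2BGR)
    q=C[0]; cv2.circle(o,(int(q[0]),int(q[1])),int(q[2]),(0,0,255),1); cv2.drawMarker(o,(int(q[0]),int(q[1])),(0,0,255))
    w=ray(p,(q[:2]+.5)/s-.5+a,z); print(tag,len(C),"r/exp",round(q[2]/s/r,3),w.round(4),"d_mm",((w-xy)*1e3).round(1))
    return w,cv2.resize(o,(250,250))
E
python3 - <<'E'
from h import *
P={"lS":(.642,.2735,.018,.019),"lM":(.4762,.2878,.018,.025),"jM":(.4791,.1115,.060,.017),"jS":(.4663,-.0922,.048,.011),"lL":(.4462,-.2602,.018,.031),"jL":(.6299,-.2871,.072,.022)}
B={"jM":(.042,.026),"jS":(.03,.02),"jL":(.054,.033)}
T=[]
for n,(x,y,z,R) in P.items():
    im=cv2.imread(f"pics/v_{n}.png"); p=pickle.load(open(f"pics/v_{n}.pkl","rb"))
    r=circ(im,p,(x,y),z,R,n); T.append(r[1] if r else np.zeros((250,250,3),np.uint8))
    if n in B: circ(im,p,(x,y),*B[n],n+" body")
cv2.imwrite("pics/circ.png",np.vstack([np.hstack(T[:3]),np.hstack(T[3:])]))
E
```

```text
lS 1 r/exp 0.989 [0.6412 0.28  ] d_mm [-0.8  6.5]
lM 1 r/exp 0.998 [0.4734 0.2926] d_mm [-2.8  4.8]
jM 1 r/exp 0.981 [0.4758 0.1119] d_mm [-3.3  0.4]
jM body 3 r/exp 0.998 [0.4732 0.1036] d_mm [-5.9 -7.9]
jS 1 r/exp 1.001 [ 0.4641 -0.0926] d_mm [-2.2 -0.4]
jS body 1 r/exp 0.99 [ 0.4626 -0.0916] d_mm [-3.7  0.6]
lL 1 r/exp 1.013 [ 0.4425 -0.2605] d_mm [-3.7 -0.3]
jL 1 r/exp 0.995 [ 0.6269 -0.2856] d_mm [-3.   1.5]
jL body 3 r/exp 0.996 [ 0.6239 -0.2854] d_mm [-6.   1.7]
```

View pics/circ.png

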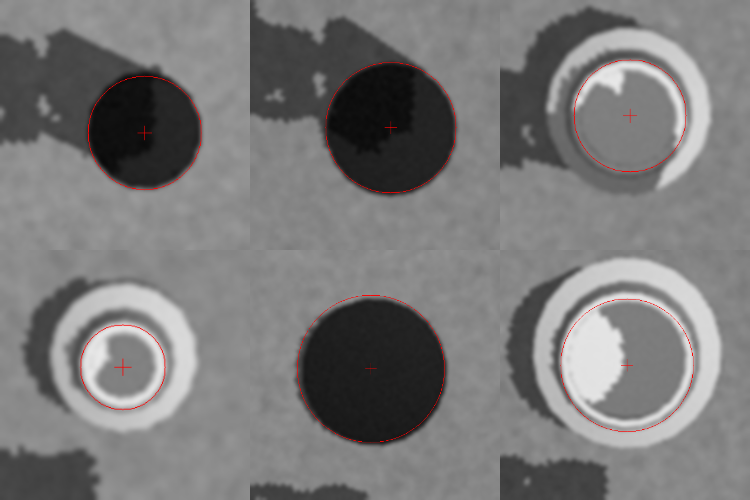

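```bash
cat >> h.py <<'E'
def info(t):
    s=env.read_state(); print(t,"t",round(s["time_s"],1),"ee",s["ee_pos"].round(4),"w",round(s["gripper_width"],3),"F",s["contact_force"].round(1))
def pick(xy,z,zup,hi=.18):
    q=qtan(*xy); env.reach([*xy,hi],q); env.movel([*xy,z+.03],speed=.2)
    env.movel([*xy,z],speed=.08,f_stop=8) and info("CONTACT pick"); env.command_gripper(0); env.dwell(.2); info("held")
    env.movel([*xy,zup],speed=.15)
def place(xy,z,hi,f=6):
    q=qtan(*xy); env.reach([*xy,hi],q); env.movel([*xy,z+.025],speed=.2); env.dwell(.2)
    print("stop",env.movel([*xy,z-.002],speed=.03,f_stop=f)); info("down z want %.4f"%z)
    env.command_gripper(1); env.movel([*xy,hi],speed=.2); info("up")
E
python3 - <<'E'
from h import *
d=-.003
pick((.4425,-.2605),d,.19)
im,p=env.camera("wrist"),0; cv2.imwrite("pics/held1.png",im)
place((.6269,-.2856),.059+d,.19)
im,p=look("a1",.6269,-.2856,.22)
r=circ(im,p,(.6269,-.2856),.077,.031,"lidL on jar"); b=circ(im,p,(.6269,-.2856),.054,.033,"body")
cv2.imwrite("pics/a1c.png",np.hstack([im[:,120:520],cv2.imread("pics/held1.png")[:,120:520]]))
E
```

```text
held t 10.3 ee [ 0.4433 -0.261  -0.0018] w 0.701 F [-1.1  0.2  5.3]
stop True
down z want 0.0560 t 14.2 ee [ 0.6265 -0.2854  0.0572] w 0.701 F [-0.3 -0.1  3.9]
up t 15.4 ee [ 0.626  -0.2852  0.1886] w 0.996 F [-0.7 -0.2 -0.6]
lidL on jar 1 r/exp 1.028 [ 0.6254 -0.2833] d_mm [-1.5  2.3]
body 1 r/exp 1.006 [ 0.6276 -0.2844] d_mm [0.7 1.2]
```

View pics/a1c.png

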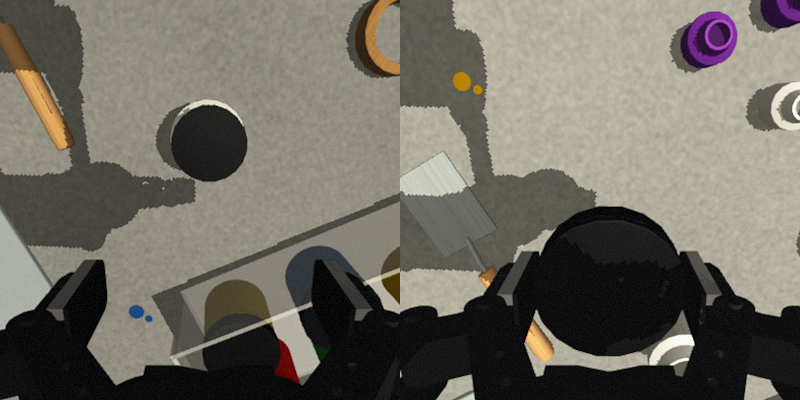

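Run:
```python
from h import *
jM=(.4758,.1119); jS=(.4641,-.0926)
pick((.4734,.2926),.001,.19); place(jM,.048,.19)
im,p=look("a2",*jM,.22); circ(im,p,jM,.065,.025,"lidM")
im2=im
pick((.6412,.28),.003,.19); place(jS,.038,.19)
im,p=look("a3",*jS,.22); circ(im,p,jS,.053,.019,"lidS")
cv2.imwrite("pics/a23.png",np.hstack([im2[:300,120:520],im[:300,120:520]]))
cv2.imwrite("pics/sc1.png",cv2.resize(env.camera("scene")[140:280,150:430],None,fx=2.8,fy=2.8,interpolation=cv2.INTER_CUBIC))
```

```text
held t 20.3 ee [0.4742 0.2931 0.0019] w 0.553 F [-1.2 -0.2  5.9]
stop True
down z want 0.0480 t 24.1 ee [0.4753 0.1118 0.0487] w 0.557 F [-0.9 -0.5  4.9]
up t 25.4 ee [0.4749 0.1117 0.1888] w 1.0 F [-0.6  0.5  0.1]
lidM 1 r/exp 0.991 [0.4744 0.1129] d_mm [-1.4  1. ]
held t 29.0 ee [0.642  0.2803 0.0039] w 0.41 F [0.2 0.4 4.9]
stop True
down z want 0.0380 t 33.7 ee [ 0.4637 -0.0925  0.0387] w 0.415 F [-0.8 -0.1  5.3]
up t 35.1 ee [ 0.4632 -0.0924  0.1888] w 1.0 F [-0.6  0.2 -0.9]
lidS 1 r/exp 1.0 [ 0.462  -0.0903] d_mm [-2.1  2.3]
```

View pics/a23.png

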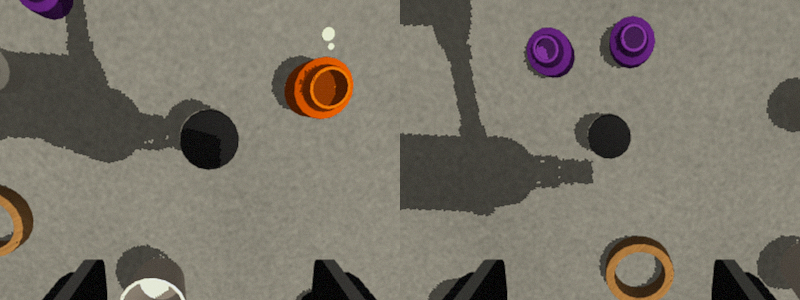

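View pics/sc1.png

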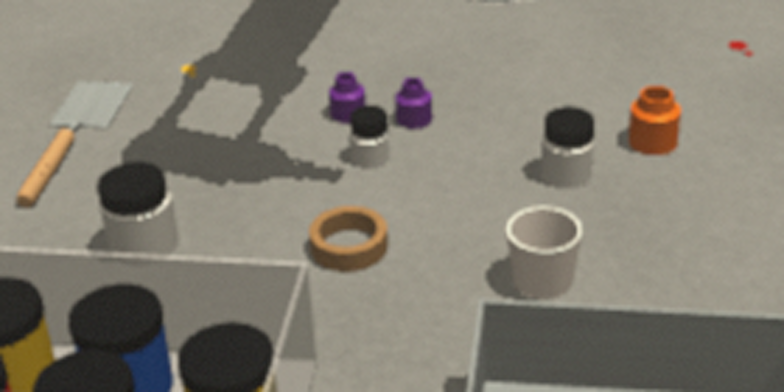

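Run:
```python
from h import *
jM=(.4755,.1122); T=(.6268,-.2850)
pick(jM,.010,.23); place(T,.087,.23)
im,p=look("a4",*T,.26); circ(im,p,T,.142,.025,"lidM")
cv2.imwrite("pics/a4c.png",np.hstack([im[:,120:520],cv2.resize(env.camera("scene")[140:280,150:290],(400,400),interpolation=cv2.INTER_CUBIC)]))
```

```text
held t 38.6 ee [0.4764 0.1124 0.0108] w 0.583 F [0.7 0.8 5.9]
stop True
down z want 0.0870 t 43.5 ee [ 0.6264 -0.2848  0.0877] w 0.583 F [-0.4 -0.3  4.6]
up t 44.8 ee [ 0.626  -0.2846  0.2284] w 1.001 F [-0.1  0.1 -0.9]
lidM 1 r/exp 1.004 [ 0.6254 -0.2818] d_mm [-1.4  3.2]
```

View pics/a4c.png

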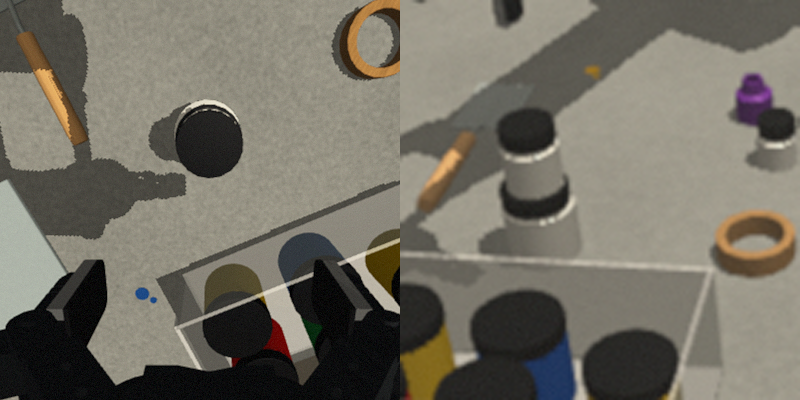

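Run:
```python
from h import *
p=env.camera_params("scene")
for z in(.03,.068,.1,.133): print(z,((proj(p,[.6265,-.285,z])-[150,140])*400/140).round(1))
```

```text
0.03 [142.7 222.6]
0.068 [136.6 189.1]
0.1 [131.2 159.9]
0.133 [125.5 129. ]
```

Run:
```python
from h import *
jS=(.4637,-.0922); T=(.6266,-.2846)
pick(jS,.006,.27); place(T,.148,.27)
im,p=look("a5",*T,.30); circ(im,p,T,.195,.019,"lidS")
cv2.imwrite("pics/a5c.png",np.hstack([im[:,120:520],cv2.resize(env.camera("scene")[140:280,150:290],(400,400),interpolation=cv2.INTER_CUBIC)]))
pp=env.camera_params("scene")
for z in(.03,.068,.1,.133,.157,.186): print(z,((proj(pp,[.6265,-.285,z])-[150,140])*400/140+[400,0]).round(1))
```

```text
held t 48.7 ee [ 0.4645 -0.0924  0.0067] w 0.44 F [ 0.5 -0.2  4.8]
stop True
down z want 0.1480 t 53.1 ee [ 0.6263 -0.2845  0.1485] w 0.44 F [-0.1  0.3  5.3]
up t 54.5 ee [ 0.626  -0.2843  0.2687] w 1.002 F [-0.2  0.4  0.1]
lidS 2 r/exp 0.993 [ 0.6126 -0.2778] d_mm [-14.    6.8]
0.03 [542.7 222.6]
0.068 [536.6 189.1]
0.1 [531.2 159.9]
0.133 [525.5 129. ]
0.157 [521.3 106. ]
0.186 [516.   77.4]
```

View pics/a5c.png

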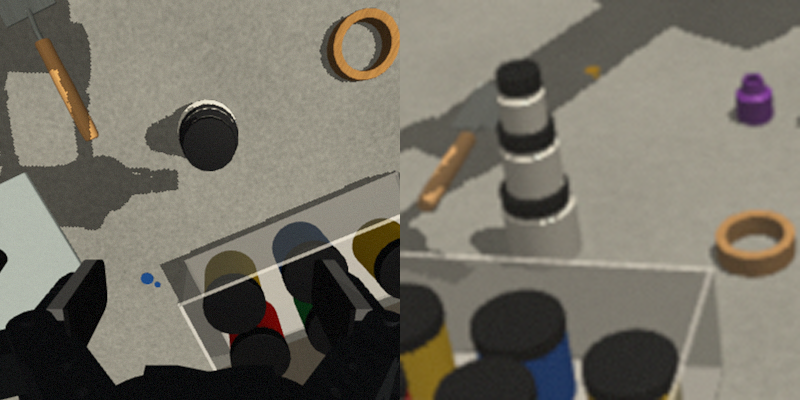

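Run:
```python
from h import *
im=cv2.imread("pics/a5.png"); p=pickle.load(open("pics/a5.pkl","rb")); s=6
u=proj(p,[.6265,-.2845,.14]); a=u.round().astype(int)-50
c=cv2.resize(im[a[1]:a[1]+100,a[0]:a[0]+100],None,fx=s,fy=s,interpolation=cv2.INTER_CUBIC); c=cv2.convertScaleAbs(c,alpha=1.8,beta=30); raw=c.copy()
for z,R,k in((.195,.019,(0,0,255)),(.142,.025,(0,255,0)),(.077,.031,(255,100,0)),(.054,.033,(0,255,255))):
    P=np.array([(proj(p,[.6265+R*np.cos(t),-.2845+R*np.sin(t),z])-a+.5)*s for t in np.linspace(0,6.283,90)]).round().astype(np.int32)
    cv2.polylines(c,[P],True,k,1)
cv2.imwrite("pics/ov.png",c)
```

```text
(no output)
```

View pics/ov.png

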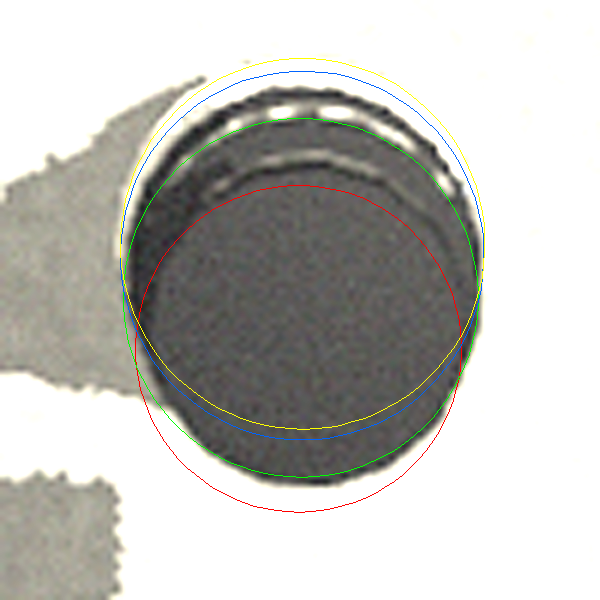

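Run:
```python
from h import *
T=np.array([.6265,-.2845]); d=T/np.hypot(*T); X=T-.04*d
env.movel([*T+.04*d,.33]); env.reach([*X,.33],qtan(*X,-1)); env.movel([*X,.30]); env.dwell(.3)
p2=env.camera_params("wrist"); im2=env.camera("wrist"); cv2.imwrite("pics/a6.png",im2)
o=[];s=4
for im,p in((cv2.imread("pics/a5.png"),pickle.load(open("pics/a5.pkl","rb"))),(im2,p2)):
    a=proj(p,[*T,.14]).round().astype(int)-50
    c=cv2.resize(im[a[1]:a[1]+100,a[0]:a[0]+100],None,fx=s,fy=s,interpolation=cv2.INTER_CUBIC); c=cv2.convertScaleAbs(c,alpha=1.25,beta=10)
    for z,R,k in((.195,.019,(0,0,255)),(.142,.025,(0,255,0)),(.077,.031,(255,100,0))):
        P=np.array([(proj(p,[T[0]+R*np.cos(t),T[1]+R*np.sin(t),z])-a+.5)*s for t in np.linspace(0,6.283,90)]).round().astype(np.int32)
        cv2.polylines(c,[P],True,k,1)
    o.append(c)
cv2.imwrite("pics/ov2.png",np.hstack(o)); info("")
```

```text
t 58.8 ee [ 0.5904 -0.2681  0.301 ] w 1.0 F [ 0.9  0.1 -1.1]
```

View pics/ov2.png

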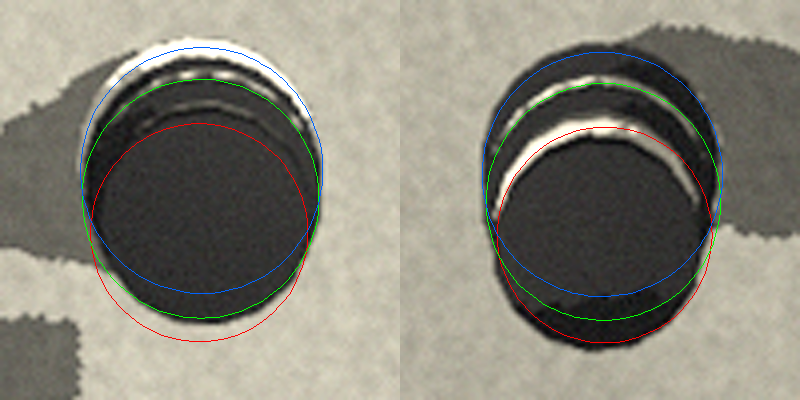

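```bash
cat > chk.py <<'E'
from h import *
T=np.array([.6265,-.2845]); d=T/np.hypot(*T); s=4
L=pickle.load(open("pics/a5.pkl","rb")); Rr=env.camera_params("wrist")
for n,p,sg,obs in(("in",L,-1,dict(jS=103,lS=110,jM=73,lM=82,jL=38,lL=58)),("out",Rr,1,dict(jS=117,lS=138,jM=77,lM=90,lL=43))):
    a=proj(p,[*T,.14]).round().astype(int)-50
    f=lambda k,e:((proj(p,[*(T+sg*d*k[0]+d*e),k[1]])-a+.5)*s)[1]
    # visible near edge = topmost row of the part's outline
    K=dict(jS=[(.02,.142),(.02,.172)],lS=[(.019,.177),(.019,.195)],jM=[(.026,.077),(.026,.119)],lM=[(.025,.124),(.025,.142)],jL=[(.033,0),(.033,.054)],lL=[(.031,.059),(.031,.077)])
    for k,o in obs.items():
        print(n,k,"offset mm outward if (low edge, top edge):",[round((o-f(e,0))/(f(e,.001)-f(e,0)),1) for e in K[k]])
E
python3 chk.py; python3 -c "
import cv2,numpy as np
from h import *
T=np.array([.6265,-.2845]);o=[]
for f,p in(('a5',pickle.load(open('pics/a5.pkl','rb'))),('a6',env.camera_params('wrist'))):
    a=proj(p,[*T,.14]).round().astype(int)-50; im=cv2.imread(f'pics/{f}.png')[a[1]:a[1]+50,a[0]+25:a[0]+75]
    im=(255*(im/255.)**.5).astype(np.uint8); o.append(cv2.resize(im,(400,400),interpolation=cv2.INTER_CUBIC))
cv2.imwrite('pics/z.png',np.hstack(o))"
```

```text
in jS offset mm outward if (low edge, top edge): [np.float64(-0.1), np.float64(-1.4)]
in lS offset mm outward if (low edge, top edge): [np.float64(-1.4), np.float64(-2.2)]
in jM offset mm outward if (low edge, top edge): [np.float64(1.3), np.float64(0.3)]
in lM offset mm outward if (low edge, top edge): [np.float64(1.1), np.float64(0.6)]
in jL offset mm outward if (low edge, top edge): [np.float64(-0.3), np.float64(-0.2)]
in lL offset mm outward if (low edge, top edge): [np.float64(2.9), np.float64(2.6)]
out jS offset mm outward if (low edge, top edge): [np.float64(-2.0), np.float64(-0.6)]
out lS offset mm outward if (low edge, top edge): [np.float64(-3.1), np.float64(-2.0)]
out jM offset mm outward if (low edge, top edge): [np.float64(-1.3), np.float64(-0.4)]
out lM offset mm outward if (low edge, top edge): [np.float64(-2.1), np.float64(-1.5)]
out lL offset mm outward if (low edge, top edge): [np.float64(2.0), np.float64(2.0)]
```

View pics/z.png

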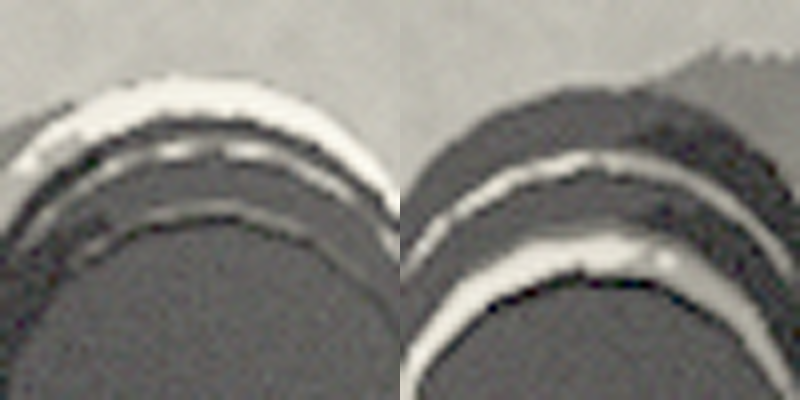

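Run:
```python
from h import *
env.movel([.5904,-.2681,.36]); info("end"); env.finish_job()
```

```text
end t 59.3 ee [ 0.5904 -0.2681  0.36  ] w 1.0 F [ 1.4  0.2 -0.6]
the job is handed in; nothing more can be done
```

I put each jar's own lid on it, then stacked the closed medium jar and the closed small jar on the large one where it stood. The job was handed in at about 59 s.

**Seating:** When each lid touched down it was within about 0.2 mm of its seated height: 59.0, 46.8 and 34.8 mm above the jar's underside, against 59, 47 and 35. The medium and small jars also touched down at the expected stack heights, to within about 0.3 mm.

**Centring:** Wrist views from the two opposite sides show the three jars centred on one another to about 1–2 mm. The large lid sits about 2 mm outward on its jar and the small lid about 1 mm inward, both within the play of a loose fit. The scene camera shows the stack upright.

**Checks that disagreed:**
- The automatic circle fit for the small lid on the finished stack gave a false result, 14 mm off, because it was a dark lid over dark lids. I replaced it with hand-read edges from the two opposite views.
- Those two views still differ by about 1 mm on most parts and about 2 mm on the medium lid. That is roughly the camera calibration error.

**Bystanders:** No unexpected contact showed while picking up or placing. The tape roll, cup and ink knife look undisturbed in the views that show them. I did not look at the bottle again after the moves, and I took no overall picture at the end.

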